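# Start the cooling timers in order

### The job

Start the cooling timers of the three sponges on the microwave cart: press the orange cap on the board with the glass custard cup, then the one on the board with the blue baking cup, then the one on the board with the terracotta ramekin. Press each cap lightly with the fingertips, well down so that it stays down, and leave the cap on the empty board up. Nothing needs gripping: do not lift, tip or shift any dish or other thing on the cart, and finish with the arm clear.

Things in the scene. Friction and masses are not known exactly. Their poses are not given: they have to be found in the camera images.
- board_custard: the board that carries the glass custard cup: a fixed brown wooden serving board 180 x 100 x 12 mm (all four boards look alike). Origin at the centre of its underside, on the cart top; x along its length, z up. A timer stands on it centred 52 mm to -x of the origin: a white round housing 52 mm in diameter, its top 34 mm above the cart, with an orange round start cap in it. The dish stands centred about 40 mm to +x.
- timer_custard_top (a point): centre of the flat upper face of the orange start cap on the board that carries the glass custard cup. The cap is 34 mm in diameter and stands 16 mm proud of its housing when up, so this point is then 50 mm above the cart; it goes down with the cap.
- timer_custard (a joint): travel of that cap, straight down: 0 = up (timer stopped), 0.012 = its stop (4 mm still proud). It slides against about 2.5 N of friction, has no return spring and stays down where it is left; the timer runs from 0.007 on.
- board_baking: the board that carries the blue baking cup: a fixed brown wooden serving board 180 x 100 x 12 mm (all four boards look alike). Origin at the centre of its underside, on the cart top; x along its length, z up. A timer stands on it centred 52 mm to -x of the origin: a white round housing 52 mm in diameter, its top 34 mm above the cart, with an orange round start cap in it. The dish stands centred about 40 mm to +x.
- timer_baking_top (a point): centre of the flat upper face of the orange start cap on the board that carries the blue baking cup. The cap is 34 mm in diameter and stands 16 mm proud of its housing when up, so this point is then 50 mm above the cart; it goes down with the cap.
- timer_baking (a joint): travel of that cap, straight down: 0 = up (timer stopped), 0.012 = its stop (4 mm still proud). It slides against about 2.5 N of friction, has no return spring and stays down where it is left; the timer runs from 0.007 on.
- board_ramekin: the board that carries the terracotta ramekin: a fixed brown wooden serving board 180 x 100 x 12 mm (all four boards look alike). Origin at the centre of its underside, on the cart top; x along its length, z up. A timer stands on it centred 52 mm to -x of the origin: a white round housing 52 mm in diameter, its top 34 mm above the cart, with an orange round start cap in it. The dish stands centred about 40 mm to +x.
- timer_ramekin_top (a point): centre of the flat upper face of the orange start cap on the board that carries the terracotta ramekin. The cap is 34 mm in diameter and stands 16 mm proud of its housing when up, so this point is then 50 mm above the cart; it goes down with the cap.
- timer_ramekin (a joint): travel of that cap, straight down: 0 = up (timer stopped), 0.012 = its stop (4 mm still proud). It slides against about 2.5 N of friction, has no return spring and stays down where it is left; the timer runs from 0.007 on.
- board_empty: the board that carries no dish: a fixed brown wooden serving board 180 x 100 x 12 mm (all four boards look alike). Origin at the centre of its underside, on the cart top; x along its length, z up. A timer stands on it centred 52 mm to -x of the origin: a white round housing 52 mm in diameter, its top 34 mm above the cart, with an orange round start cap in it.
- timer_empty_top (a point): centre of the flat upper face of the orange start cap on the board that carries no dish. The cap is 34 mm in diameter and stands 16 mm proud of its housing when up, so this point is then 50 mm above the cart; it goes down with the cap.
- timer_empty (a joint): travel of that cap, straight down: 0 = up (timer stopped), 0.012 = its stop (4 mm still proud). It slides against about 2.5 N of friction, has no return spring and stays down where it is left; the timer runs from 0.007 on.
- custard_cup: clear glass custard cup with a golden sponge in it, 72 mm across the rim, 55 mm high, loose on its board; origin at the centre of its underside, z up
- baking_cup: blue fluted silicone baking cup with a domed golden sponge in it, 74 mm across the rim, 38 mm high, loose on its board; origin at the centre of its underside, z up
- ramekin: red-brown terracotta ramekin with straight walls and a golden sponge in it, 72 mm across, 50 mm high with the sponge, loose on its board; origin at the centre of its underside, z up
- salt_pig: white ceramic salt pig with a dark slanting mouth and a knob on top, 104 mm across, 129 mm high, loose on the cart top; origin at the centre of its underside
- clothes_peg: red plastic clothes peg lying flat, 75 x 20 x 11 mm, loose; origin under its middle, x along its length
- whisk: steel balloon whisk lying down, 280 mm long, 53 mm high at the wires, loose; origin on the cart top 10 mm short of the wires, x along it towards the wires
- spoon: wooden spoon lying down, 220 mm long, loose; origin under it, x along its length

How it is judged:
On the way, in this order (a step that is already met when the one before it is completed fails the run):
1. the cap on the board with the glass custard cup is pressed at least 7 mm down (value of joint timer_custard above 0.007 m), for 0.1 s.
2. the cap on the board with the blue baking cup is pressed at least 7 mm down (value of joint timer_baking above 0.007 m), for 0.1 s.
3. the cap on the board with the terracotta ramekin is pressed at least 7 mm down (value of joint timer_ramekin above 0.007 m), for 0.1 s.
At the end, for the whole second after the job is handed in: the caps by the custard cup, baking cup and ramekin are each at least 7 mm down (of 12), the empty board's cap is less than 4 mm down, and every loose thing is at rest within 15 mm of where it began (value of joint each of timer_custard, timer_baking, timer_ramekin above 0.007 m and value of joint timer_empty below 0.004 m and distance of each of custard_cup, baking_cup, ramekin, salt_pig, clothes_peg, whisk, spoon from where it was at the start of the episode below 0.015 m and linear speed of each of custard_cup, baking_cup, ramekin, salt_pig, clothes_peg, whisk, spoon below 0.02 m/s); the robot touches nothing.
It fails at once if the cap on the empty board is pressed (4 mm or more) (value of joint timer_empty above 0.004 m).
It fails at once if a board, timer or cap is pushed harder than 30 N (contact force between any of the fingers, the arm and board_custard above 30 N or contact force between any of the fingers, the arm and board_baking above 30 N or contact force between any of the fingers, the arm and board_ramekin above 30 N or contact force between any of the fingers, the arm and board_empty above 30 N).
It fails at once if a dish is lifted, shifted by more than 15 mm or tipped by more than 20 degrees ((distance of custard_cup from where it was at the start of the episode above 0.015 m or angle between custard_cup's own z axis and vertical above 0.35 rad) or (distance of baking_cup from where it was at the start of the episode above 0.015 m or angle between baking_cup's own z axis and vertical above 0.35 rad) or (distance of ramekin from where it was at the start of the episode above 0.015 m or angle between ramekin's own z axis and vertical above 0.35 rad)).
It fails at once if a bystander (salt pig, clothes peg, whisk, spoon) is lifted, shifted by more than 15 mm or tipped by more than 20 degrees ((distance of salt_pig from where it was at the start of the episode above 0.015 m or angle between salt_pig's own z axis and vertical above 0.35 rad) or (distance of clothes_peg from where it was at the start of the episode above 0.015 m or angle between clothes_peg's own z axis and vertical above 0.35 rad) or (distance of whisk from where it was at the start of the episode above 0.015 m or angle between whisk's own z axis and vertical above 0.35 rad) or (distance of spoon from where it was at the start of the episode above 0.015 m or angle between spoon's own z axis and vertical above 0.35 rad)).
It also fails if it takes over 42 s, if anything falls off the work surface, if the arm or the gripper's body presses on something with over 40 N, if the wrist force passes 120 N, or if a joint passes its speed limit or range.

### The arm

A 6-joint arm with a two-finger parallel gripper is mounted at the origin on the work surface. World frame = base frame: x ahead of the robot, y to its left, z up, the work surface at z = 0. Lengths are in m, angles in rad, forces in N, time in s.
With the tool pointing down it reaches from about 0.35 to 0.8 m from the base axis. Payload 7.3 kg.
Tool frame: the origin (TCP) lies at the very end of the fingers, on their centre line; the grasp point (between the pads) lies 19 mm behind it; z points along the fingers, y is the direction in which the jaws open and shut (so a half turn about z gives the same grasp; the last joint's range is limited). The gripper opens to 85 mm and grips with 20 to 120 N. Pads are 22 mm wide; open, the fingers measure 114 mm over their backs; the gripper's body (76 mm by 85 mm) begins 54 mm behind the grasp point. The pads swing forward as they close: fully open they stand 13 mm farther back than shut.
Start: joints at [-1.405, 0.342, 1.524, -0, 1.275, -0.146], TCP at [0.161, -0.5, 0.231] pointing down, gripper open.
Joint ranges: [-2.53, 2.53], [-0.77, 2.02], [0.04, 2.7], [-1, 4.14], [0.28, 2.66], [-3.11, 3.11]. Speed limits (rad/s): [2.57, 2.57, 3.14, 3.14, 3.14, 3.14].

### API

Orientations are given as a unit quaternion [x, y, z, w].
In Python, from plant import state, camera, finish_job gives the robot as it stands.
- The arm moves only by the tool step_arm, never from a script. Its argument "motion" is a list of rows, each a list of 7 numbers: the shift along the tool's x, y, z in cm, then the turn, a rotation vector about the tool's x, y, z in degrees, then the finger opening in cm, from 0 to 8.54. A call has 1 to 12 rows; each row shifts and turns the commanded pose from where the row before left it, along the tool's axes as they then stand; what a row does not reach is not made up. A row lasts 1/10 s, in which the tool goes at most 50 mm and 8.59 degrees, less where a joint would pass 70% of its speed; a pose out of reach is approached as far as the arm can. A call with a gripper value outside its range is refused whole. The fingers move at their own pace and stop on an object; "squeeze" is the grip in N (left out, the last holds). Time passes only in rows, so rows that do not move let the fingers close. It gives the time, the measured TCP pose, the force and the opening at its end, in the units of the state.
- state(): the state, without advancing time (a new reading comes with each control period).
- camera(name): name is "scene" or "side" or "wrist"; returns a dict with "color" (420x560x3 uint8, red, green, blue), "range_z" (420x560 float32, m along the optical axis (not along the pixel's ray), 0 where there is no reading), "vertical_fov" (degrees; the focal length in pixels is half the picture's height over the tangent of half this angle, whatever the lens; pixels are square), "cx", "cy" (the principal point, pixels), "R" (3x3) and "t" (3): a world point X has camera coordinates R X + t; the wrist camera has in their place "tool_from_camera" (4x4, takes a point from camera to tool coordinates, whose origin is the TCP and whose axes are the flange's). Camera axes: x right, y down, z forward; pixel columns grow to the right and rows downward; lengths in m; the calibration is good to about 2 mm. A picture is of the moment at which its call begins: read the wrist's pose just before it.
- finish_job(): hands the job in, once; it reports no verdict.
The state is a dict: "time_s": time; "qpos": joint angles; "qvel": joint speeds; "tau": joint torques, N m; "eef_pos": TCP position; "ee_rot": TCP orientation; "ft_force": force on the tool from outside, world axes, zero at the start; "torque": the same for the moment, N m; "opening": finger opening in m.
Only numpy, scipy, OpenCV 4.12 (cv2) and the standard library are available. Lean on these libraries where they do the work, as an engineer would, in place of code of your own. Each camera call takes 0.05 s, during which the arm holds its last target.

## Working session

There is one attempt and no reset: what is moved stays moved. The work goes in short steps, Python scripts to look and compute and a tool call to move; the robot and the scene stay as the last step left them, time stands still between calls to the robot, and variables do not carry over. Pictures are saved under pics/ and viewed, and the job is handed in when it is done.

Besides the shell and the picture viewer there is one more tool, called after "Call:" in YAML: its name, and indented under it one key for each argument. step_arm: Moves the arm, as the interface text tells. Its arguments: {"type":"object","properties":{"motion":{"type":"array"},"squeeze":{"type":"number"}},"required":["motion"]}

```bash
mkdir -p pics; ls
python3 - <<'E'
from plant import state,camera
import cv2,pickle
print(state())
d={}
for n in["scene","side","wrist"]:
    c=camera(n);d[n]=c
    cv2.imwrite(f"pics/{n}0.png",c["color"][:,:,::-1])
    print(n,{k:v for k,v in c.items() if k not in("color","range_z")})
pickle.dump(d,open("d0.pkl","wb"))
E
```

```text
pics
{'time_s': 0.0, 'qpos': array([-1.40501442e+00,  3.42723938e-01,  1.52504126e+00, -9.63635240e-06,
        1.27537309e+00, -1.46004299e-01]), 'qvel': array([ 1.29039043e-03, -4.29399425e-04,  1.11527827e-05, -7.36998368e-04,
        5.55238688e-04, -1.52178477e-03]), 'tau': array([ 1.57325949e-04, -4.33669674e+01, -2.46011835e+01, -1.21360695e-04,
        7.86508812e-03,  4.20637861e-06]), 'eef_pos': array([ 0.16099741, -0.49927998,  0.23061686]), 'ee_rot': array([ 9.87872746e-01,  1.55263776e-01, -1.22502340e-05, -7.72732186e-04]), 'ft_force': array([ 0.13610124,  0.29775445, -0.1069184 ]), 'torque': array([ 0.00577085,  0.02452392, -0.00933179]), 'opening': 0.08556177211442116}
scene {'vertical_fov': 44.62936613889974, 'cx': 279.0195472065476, 'cy': 208.27998432849333, 'R': array([[-0.5964763 ,  0.8025964 , -0.00741838],
       [ 0.49751731,  0.36246222, -0.7880975 ],
       [-0.62983533, -0.47377226, -0.61550573]]), 't': array([ 0.33579156, -0.22682106,  1.42022133])}
side {'vertical_fov': 46.76427098283465, 'cx': 279.6400500338103, 'cy': 204.59739486571547, 'R': array([[-0.77212685, -0.63531809, -0.01382193],
       [-0.36739353,  0.46404362, -0.80603071],
       [ 0.51849988, -0.61727987, -0.5917123 ]]), 't': array([0.46086239, 0.26037875, 0.75618374])}
wrist {'vertical_fov': 65.93963263275732, 'cx': 278.32748595030716, 'cy': 211.14643835996642, 'tool_from_camera': array([[ 3.63270965e-04, -9.49413637e-01, -3.14028046e-01,
         8.06918479e-02],
       [ 9.99999926e-01,  3.04269251e-04,  2.36901011e-04,
        -3.69398266e-04],
       [-1.29367973e-04, -3.14028108e-01,  9.49413677e-01,
        -1.42298106e-01],
       [ 0.00000000e+00,  0.00000000e+00,  0.00000000e+00,
         1.00000000e+00]])}
```

View pics/scene0.png

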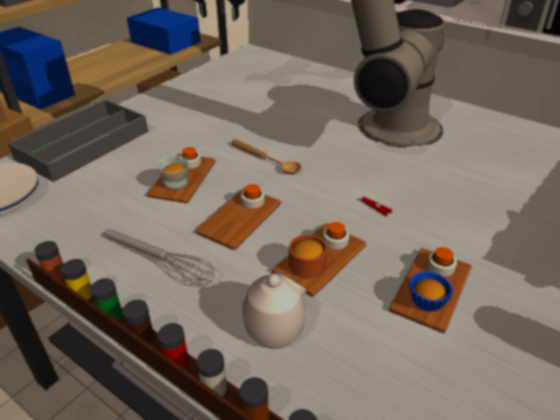

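View pics/side0.png

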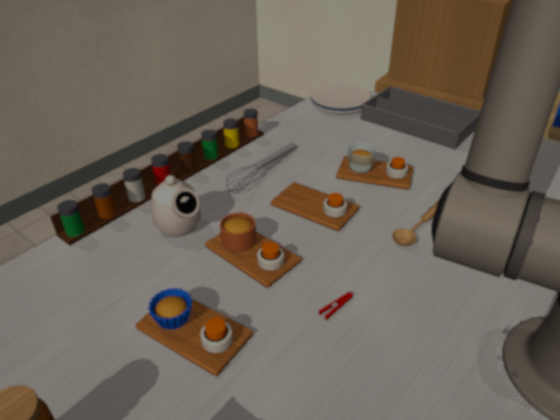

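View pics/wrist0.png

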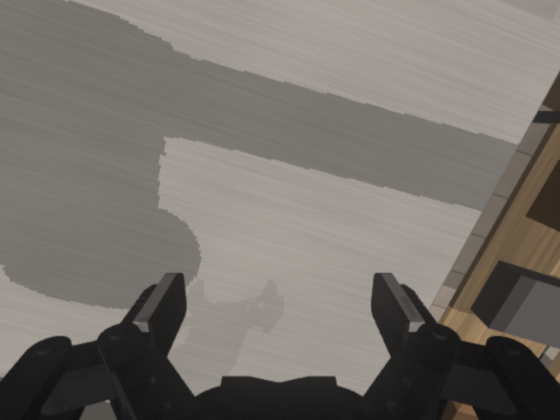

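The scene picture shows the custard board with its cap at (190,153), the empty board's cap at (252,191), the ramekin cap at (336,231) and the blue baking cup's cap at (443,256). In the side view the caps are at (397,163), (335,201), (270,251) and (215,328).

```bash
cat > h.py <<'E'
import numpy as np
def cloud(c):
    H,W=c["range_z"].shape;f=H/2/np.tan(np.radians(c["vertical_fov"]/2))
    v,u=np.mgrid[:H,:W];z=c["range_z"]
    P=np.stack([(u-c["cx"])/f*z,(v-c["cy"])/f*z,z],-1)
    return (P-c["t"])@c["R"]
caps={"scene":dict(cust=(190,153),empty=(252,191),ram=(336,231),bake=(443,256)),
 "side":dict(cust=(397,163),empty=(335,201),ram=(270,251),bake=(215,328))}
E
python3 - <<'E'
import pickle,cv2
from h import *
d=pickle.load(open("d0.pkl","rb"))
for n in caps:
    c=d[n];X=cloud(c);hsv=cv2.cvtColor(c["color"],cv2.COLOR_RGB2HSV)
    for k,(u,v) in caps[n].items():
        r=16 if n=="scene" else 20
        sl=(slice(v-r,v+r),slice(u-r,u+r))
        x=X[sl].reshape(-1,3);h=hsv[sl].reshape(-1,3).astype(int)
        m=(h[:,0]<14)&(h[:,1]>190)&(h[:,2]>120)&(x[:,2]>.036)&(x[:,2]<.06)
        y=x[m]; zt=np.percentile(y[:,2],90)
        t=y[y[:,2]>zt-.004]
        # housing (white) too
        print(n,k,m.sum(),"ztop",zt.round(4),"n",len(t),"mid",((t.min(0)+t.max(0))/2).round(4),"mean",t.mean(0).round(4),"ext",np.ptp(t,axis=0).round(3))
        cv2.imwrite(f"pics/{n}_{k}.png",cv2.resize(c["color"][v-50:v+50,max(u-50,0):u+50,::-1],None,fx=4,fy=4))
E
```

```text
scene cust 109 ztop 0.0525 n 68 mid [ 0.4924 -0.3218  0.0517] mean [ 0.4933 -0.3218  0.0511] ext [0.029 0.034 0.006]
scene empty 144 ztop 0.0518 n 106 mid [ 0.5245 -0.1005  0.0506] mean [ 0.5249 -0.1001  0.0506] ext [0.03  0.033 0.006]
scene ram 173 ztop 0.0519 n 132 mid [0.5274 0.1149 0.0509] mean [0.5287 0.1148 0.0506] ext [0.03  0.032 0.006]
scene bake 195 ztop 0.0523 n 159 mid [0.4728 0.3129 0.051 ] mean [0.4748 0.3131 0.0507] ext [0.031 0.03  0.005]
side cust 19 ztop 0.0506 n 13 mid [ 0.488  -0.3205  0.0494] mean [ 0.4907 -0.3244  0.0495] ext [0.027 0.028 0.003]
side empty 20 ztop 0.0497 n 14 mid [ 0.5213 -0.097   0.0485] mean [ 0.5261 -0.1004  0.049 ] ext [0.029 0.029 0.005]
side ram 18 ztop 0.0512 n 10 mid [0.5233 0.1135 0.0499] mean [0.5236 0.1112 0.0497] ext [0.028 0.027 0.003]
side bake 16 ztop 0.0509 n 10 mid [0.4711 0.3136 0.0493] mean [0.4684 0.3145 0.0498] ext [0.031 0.025 0.004]
```

Call:
step_arm:
  motion:
    - [3.08, -0.56, 0.5, 0, 0, 0, 0]
    - [3.08, -0.56, 0.5, 0, 0, 0, 0]
    - [3.08, -0.56, 0.5, 0, 0, 0, 0]
    - [3.08, -0.56, 0.5, 0, 0, 0, 0]
    - [3.08, -0.56, 0.5, 0, 0, 0, 0]
    - [3.08, -0.56, 0.5, 0, 0, 0, 0]
    - [3.08, -0.56, 0.5, 0, 0, 0, 0]
    - [3.08, -0.56, 0.5, 0, 0, 0, 0]
    - [3.08, -0.56, 0.5, 0, 0, 0, 0]
    - [3.08, -0.56, 0.5, 0, 0, 0, 0]
    - [3.08, -0.56, 0.5, 0, 0, 0, 0]
    - [3.08, -0.56, 0.5, 0, 0, 0, 0]
  squeeze: 20

```text
time_s: 1.35
eef_pos: [0.4932, -0.3215, 0.1708]
ee_rot: [0.988, 0.155, -0.0, -0.0]
ft_force: [-0.1, -0.4, -0.4]
opening: 0.0001
```

Call:
step_arm:
  motion:
    - [0, 0, 0, 0, 0, 0, 0]
    - [0, 0, 0, 0, 0, 0, 0]
    - [0, 0, 0, 0, 0, 0, 0]

```text
time_s: 1.65
eef_pos: [0.4915, -0.3228, 0.1713]
ee_rot: [0.988, 0.155, -0.0, 0.0]
ft_force: [0.3, 0.8, -0.0]
opening: -0.0001
```

```bash
cat >> h.py <<'E'
from scipy.spatial.transform import Rotation as Ro
def goto(s,p):
    R=Ro.from_quat(s["ee_rot"]);return (R.inv().apply(np.array(p)-s["eef_pos"])*100).round(2)
def wcloud(c,s):
    H,W=c["range_z"].shape;f=H/2/np.tan(np.radians(c["vertical_fov"]/2))
    v,u=np.mgrid[:H,:W];z=c["range_z"]
    P=np.stack([(u-c["cx"])/f*z,(v-c["cy"])/f*z,z],-1)
    T=c["tool_from_camera"];P=P@T[:3,:3].T+T[:3,3]
    R=Ro.from_quat(s["ee_rot"]).as_matrix();return P@R.T+s["eef_pos"]
def capw(c,s,p):
    import cv2
    X=wcloud(c,s);h=cv2.cvtColor(c["color"],cv2.COLOR_RGB2HSV).astype(int)
    m=(h[...,0]<14)&(h[...,1]>180)&(h[...,2]>100)&(np.hypot(X[...,0]-p[0],X[...,1]-p[1])<.03)&(X[...,2]>.03)&(X[...,2]<.07)
    y=X[m]
    if len(y)<20: print("few",len(y));return
    zt=np.percentile(y[:,2],80);t=y[abs(y[:,2]-zt)<.003]
    print("cap",len(y),len(t),"mid",((t.min(0)+t.max(0))/2).round(4),"mean",t.mean(0).round(4),"ext",np.ptp(t,axis=0).round(3))
P=dict(cust=(.492,-.322),ram=(.527,.115),bake=(.473,.3135),empty=(.525,-.100))
def look(name,k,z=.05):
    import cv2
    from plant import state,camera
    s=state();c=camera("wrist");cv2.imwrite(f"pics/{name}.png",c["color"][:,:,::-1])
    print(s["time_s"],s["eef_pos"].round(4),s["ee_rot"].round(4),s["ft_force"].round(2),s["opening"])
    capw(c,s,P[k]);print("goto",goto(s,(*P[k],z)))
E
python3 -c "
from h import *
look('w1','cust')"
```

```text
1.65 [ 0.4915 -0.3228  0.1713] [ 9.879e-01  1.550e-01 -3.000e-04  0.000e+00] [ 0.3   0.77 -0.02] -7.131223379827762e-05
few 0
goto [ 0.08 -0.06 12.13]
```

View pics/w1.png

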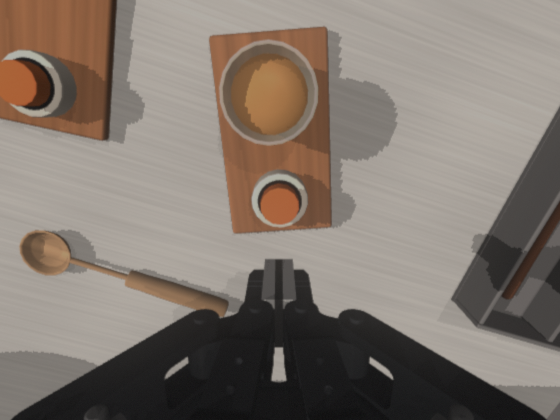

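The wrist view shows the glass cup at (268,92), its cap at (280,204) and the closed fingertips at (280,265). The spoon handle lies to the left, ending at (225,305).

```bash
python3 -c "
from h import *
from plant import *
import cv2
s=state();c=camera('wrist');X=wcloud(c,s);h=cv2.cvtColor(c['color'],cv2.COLOR_RGB2HSV)
for p in[(280,204),(30,85),(280,150),(150,200),(280,280),(266,204),(294,204),(280,190),(280,218)]: print(p,X[p[1],p[0]].round(4),c['range_z'][p[1],p[0]],h[p[1],p[0]])
"
```

```text
(280, 204) [ 0.4918 -0.3241  0.0505] 0.27530682 [ 10 164 169]
(30, 85) [ 0.5236 -0.1149  0.051 ] 0.24509461 [ 11 173 170]
(280, 150) [ 0.5301 -0.3119  0.011 ] 0.30011123 [ 12 133 132]
(150, 200) [ 4.411e-01 -2.030e-01  3.000e-04] 0.32639977 [ 16  20 166]
(280, 280) [ 0.5023 -0.3199  0.1951] 0.13447818 [15 24 42]
(266, 204) [ 0.4881 -0.3128  0.0506] 0.27521807 [ 11 162 170]
(294, 204) [ 0.4954 -0.3354  0.0504] 0.27536812 [ 10 166 169]
(280, 190) [ 0.5031 -0.3205  0.049 ] 0.27302238 [ 11 164 169]
(280, 218) [ 0.4789 -0.3283  0.0481] 0.2818222 [ 10 161 169]
```

The wrist camera puts the cap at about (0.492, -0.323, 0.050), in agreement with the others, and the tool is right above it. Going down.

Call:
step_arm:
  motion:
    - [0, 0, 2.5, 0, 0, 0, 0]
    - [0, 0, 3, 0, 0, 0, 0]
    - [0, 0, 3, 0, 0, 0, 0]
    - [0, 0, 2, 0, 0, 0, 0]
    - [0, 0, 1, 0, 0, 0, 0]
    - [0, 0, 0, 0, 0, 0, 0]

```text
time_s: 2.35
eef_pos: [0.4913, -0.3225, 0.0554]
ee_rot: [0.988, 0.155, -0.001, -0.001]
ft_force: [-0.1, -0.2, -0.0]
opening: -0.0
```

Call:
step_arm:
  motion:
    - [0, 0, 0.3, 0, 0, 0, 0]
    - [0, 0, 0.3, 0, 0, 0, 0]
    - [0, 0, 0.3, 0, 0, 0, 0]
    - [0, 0, 0.2, 0, 0, 0, 0]
    - [0, 0, 0, 0, 0, 0, 0]

```text
time_s: 2.85
eef_pos: [0.4926, -0.3228, 0.0457]
ee_rot: [0.988, 0.155, 0.0, 0.001]
ft_force: [1.1, -0.4, 3.0]
opening: -0.0002
```

Call:
step_arm:
  motion:
    - [0, 0, 0.2, 0, 0, 0, 0]
    - [0, 0, 0.2, 0, 0, 0, 0]
    - [0, 0, 0.1, 0, 0, 0, 0]
    - [0, 0, 0, 0, 0, 0, 0]
    - [0, 0, 0, 0, 0, 0, 0]

```text
time_s: 3.35
eef_pos: [0.4922, -0.3222, 0.0402]
ee_rot: [0.988, 0.155, -0.0, -0.0]
ft_force: [0.5, -1.4, 1.9]
opening: 0.0005
```

Call:
step_arm:
  motion:
    - [0, 0, 0.1, 0, 0, 0, 0]
    - [0, 0, 0, 0, 0, 0, 0]
    - [0, 0, -1, 0, 0, 0, 0]
    - [0, 0, -3, 0, 0, 0, 0]
    - [0, 0, -4, 0, 0, 0, 0]
    - [0, 0, -5, 0, 0, 0, 0]
    - [0, 0, -3, 0, 0, 0, 0]
    - [0, 0, 0, 0, 0, 0, 0]
    - [0, 0, 0, 0, 0, 0, 0]

```text
time_s: 4.25
eef_pos: [0.492, -0.3221, 0.1999]
ee_rot: [0.988, 0.155, 0.0, 0.0]
ft_force: [0.2, 0.1, -1.1]
opening: -0.0002
```

```bash
python3 -c "
from h import *
from plant import *
import cv2
s=state();c=camera('wrist');X=wcloud(c,s);cv2.imwrite('pics/w2.png',c['color'][:,:,::-1])
h=cv2.cvtColor(c['color'],cv2.COLOR_RGB2HSV).astype(int)
m=(h[...,0]<15)&(h[...,1]>155)&(h[...,2]>120)&(np.hypot(X[...,0]-.492,X[...,1]+.322)<.03)
y=X[m];print(len(y),np.percentile(y[:,2],[10,50,90]).round(4),((y.min(0)+y.max(0))/2).round(4))
g=cloud(camera('scene'));print('pig',[ (q.min(0).round(3),q.max(0).round(3)) for q in [g[230:360,230:320].reshape(-1,3)] for q in [q[(q[:,2]>.085)&(q[:,2]<.2)]]])
print(s['eef_pos'],goto(s,(.473,.3135,.19)))
"
```

```text
844 [0.0379 0.0388 0.0398] [ 0.49   -0.3239  0.0382]
pig [(array([0.726, 0.102, 0.085]), array([0.811, 0.186, 0.131]))]
[ 0.49201936 -0.32209449  0.19989105] [ 17.69 -61.08   0.96]
```

View pics/w2.png

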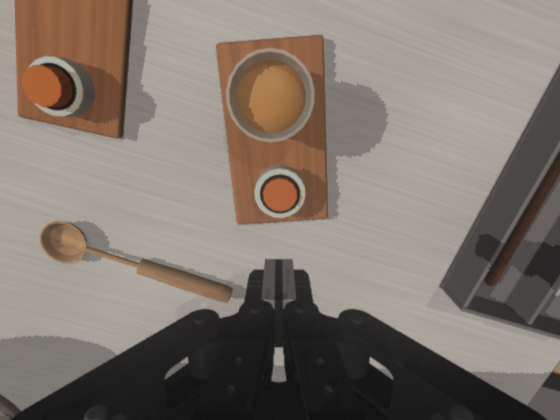

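The custard cap's top now reads 0.039 m, about 11 mm down, and nothing nearby has moved. The salt pig at (0.77, 0.145) is well clear. Next I'll go over to the baking cap.

Call:
step_arm:
  motion:
    - [0.98, -3.39, 0, 0, 0, 0, 0]
    - [0.98, -3.39, 0, 0, 0, 0, 0]
    - [0.98, -3.39, 0, 0, 0, 0, 0]
    - [0.98, -3.39, 0, 0, 0, 0, 0]
    - [0.98, -3.39, 0, 0, 0, 0, 0]
    - [0.98, -3.39, 0, 0, 0, 0, 0]
    - [0.98, -3.39, 0, 0, 0, 0, 0]
    - [0.98, -3.39, 0, 0, 0, 0, 0]
    - [0.98, -3.39, 0, 0, 0, 0, 0]

```text
time_s: 5.25
eef_pos: [0.4814, -0.0034, 0.1977]
ee_rot: [0.988, 0.155, -0.002, -0.001]
ft_force: [0.3, -0.2, 0.3]
opening: 0.0001
```

Call:
step_arm:
  motion:
    - [0.98, -3.39, 0, 0, 0, 0, 0]
    - [0.98, -3.39, 0, 0, 0, 0, 0]
    - [0.98, -3.39, 0, 0, 0, 0, 0]
    - [0.98, -3.39, 0, 0, 0, 0, 0]
    - [0.98, -3.39, 0, 0, 0, 0, 0]
    - [0.98, -3.39, 0, 0, 0, 0, 0]
    - [0.98, -3.39, 0, 0, 0, 0, 0]
    - [0.98, -3.39, 0, 0, 0, 0, 0]
    - [0.98, -3.39, 0, 0, 0, 0, 0]
    - [0, 0, 0, 0, 0, 0, 0]
    - [0, 0, 0, 0, 0, 0, 0]

```text
time_s: 6.35
eef_pos: [0.472, 0.3125, 0.1975]
ee_rot: [0.988, 0.156, -0.002, 0.001]
ft_force: [0.2, -0.7, -0.1]
opening: -0.0001
```

```bash
sed -i 's/>180)/>155)/' h.py; python3 -c "
from h import *
look('w3','bake')"
```

```text
6.35 [0.472  0.3125 0.1975] [ 9.877e-01  1.561e-01 -1.700e-03  8.000e-04] [ 0.18 -0.72 -0.1 ] -5.521103107746975e-05
cap 898 887 mid [0.4723 0.3137 0.0498] mean [0.4728 0.314  0.0497] ext [0.031 0.032 0.005]
goto [ 0.18 -0.07 14.75]
```

View pics/w3.png

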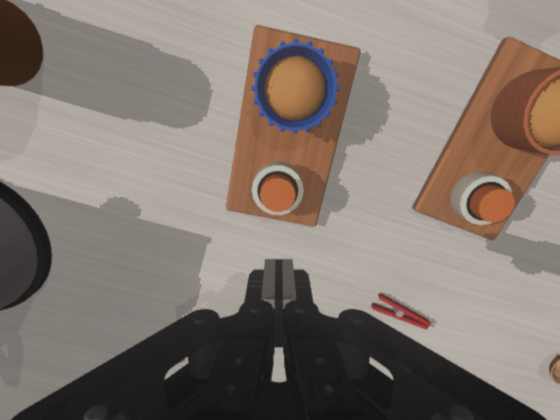

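The wrist view shows the blue cup at (296,86) and its cap at (278,192). It measures (0.4725, 0.3138), 1 mm from the tool axis.

Call:
step_arm:
  motion:
    - [0, -0.1, 3, 0, 0, 0, 0]
    - [0, 0, 4, 0, 0, 0, 0]
    - [0, 0, 4, 0, 0, 0, 0]
    - [0, 0, 2.2, 0, 0, 0, 0]
    - [0, 0, 1, 0, 0, 0, 0]
    - [0, 0, 0, 0, 0, 0, 0]

```text
time_s: 7.0
eef_pos: [0.4722, 0.3121, 0.0561]
ee_rot: [0.988, 0.155, -0.001, 0.001]
ft_force: [0.1, 1.1, -0.5]
opening: 0.0001
```

Call:
step_arm:
  motion:
    - [0, 0, 0.3, 0, 0, 0, 0]
    - [0, 0, 0.3, 0, 0, 0, 0]
    - [0, 0, 0.3, 0, 0, 0, 0]
    - [0, 0, 0.2, 0, 0, 0, 0]
    - [0, 0, 0, 0, 0, 0, 0]

```text
time_s: 7.5
eef_pos: [0.4732, 0.3137, 0.0467]
ee_rot: [0.988, 0.155, 0.001, -0.0]
ft_force: [0.6, 0.5, 1.5]
opening: -0.0002
```

Call:
step_arm:
  motion:
    - [0, 0, 0.2, 0, 0, 0, 0]
    - [0, 0, 0.2, 0, 0, 0, 0]
    - [0, 0, 0.2, 0, 0, 0, 0]
    - [0, 0, 0.1, 0, 0, 0, 0]
    - [0, 0, 0, 0, 0, 0, 0]
    - [0, 0, 0, 0, 0, 0, 0]

```text
time_s: 8.1
eef_pos: [0.4723, 0.3134, 0.039]
ee_rot: [0.988, 0.155, -0.0, 0.0]
ft_force: [0.4, 0.7, 1.1]
opening: 0.0001
```

Call:
step_arm:
  motion:
    - [0, 0, -1, 0, 0, 0, 0]
    - [0, 0, -3, 0, 0, 0, 0]
    - [0, 0, -4, 0, 0, 0, 0]
    - [0, 0, -5, 0, 0, 0, 0]
    - [0, 0, -3, 0, 0, 0, 0]
    - [0, 0, 0, 0, 0, 0, 0]
    - [0, 0, 0, 0, 0, 0, 0]

```text
time_s: 8.8
eef_pos: [0.4722, 0.3134, 0.1998]
ee_rot: [0.988, 0.155, 0.0, -0.0]
ft_force: [0.4, 0.8, -0.2]
opening: -0.0001
```

```bash
python3 -c "
from h import *
look('w4','bake')
from plant import state
print(goto(state(),(.527,.1145,.2)))"
```

```text
8.8 [0.4722 0.3134 0.1998] [ 9.879e-01  1.553e-01  2.000e-04 -0.000e+00] [ 0.37  0.8  -0.2 ] -0.00011965545644372814
cap 843 842 mid [0.4721 0.3137 0.0389] mean [0.4723 0.3138 0.0387] ext [0.032 0.032 0.005]
goto [7.000e-02 1.000e-02 1.498e+01]
[-0.84 20.6  -0.13]
```

View pics/w4.png

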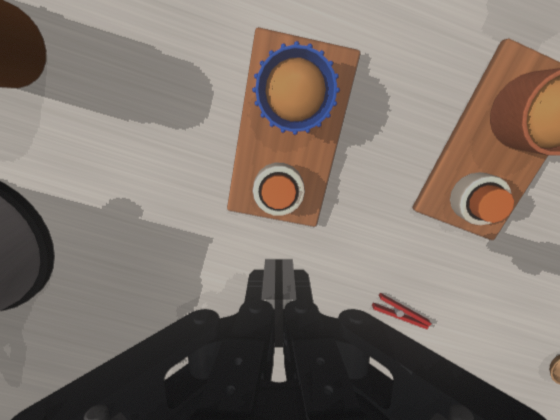

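The baking cap at (278,192) is now 11 mm down with its top at 0.0387 m, and the cup is where it was. On to the ramekin.

Call:
step_arm:
  motion:
    - [-0.14, 3.43, 0, 0, 0, 0, 0]
    - [-0.14, 3.43, 0, 0, 0, 0, 0]
    - [-0.14, 3.43, 0, 0, 0, 0, 0]
    - [-0.14, 3.43, 0, 0, 0, 0, 0]
    - [-0.14, 3.43, 0, 0, 0, 0, 0]
    - [-0.14, 3.43, 0, 0, 0, 0, 0]
    - [0, 0, 0, 0, 0, 0, 0]
    - [0, 0, 0, 0, 0, 0, 0]
    - [0, 0, 0, 0, 0, 0, 0]

```text
time_s: 9.75
eef_pos: [0.527, 0.1158, 0.1983]
ee_rot: [0.988, 0.156, -0.001, -0.0]
ft_force: [0.2, 0.8, -0.3]
opening: -0.0
```

```bash
python3 -c "
from h import *
look('w5','ram')"
```

```text
9.75 [0.527  0.1158 0.1983] [ 9.878e-01  1.555e-01 -1.100e-03 -2.000e-04] [ 0.19  0.82 -0.29] -4.6965022986638046e-05
cap 897 877 mid [0.5261 0.1143 0.0497] mean [0.5264 0.1146 0.0498] ext [0.031 0.032 0.004]
goto [1.000e-02 8.000e-02 1.483e+01]
```

View pics/w5.png

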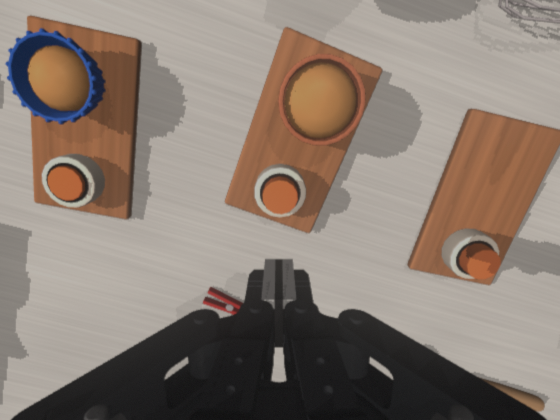

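The wrist view shows the ramekin at (322,98) and its cap at (280,193), within 2 mm of the tool axis. The peg at (225,300) lies flat and off to the side, so the tool will stay above it.

Call:
step_arm:
  motion:
    - [0, 0.1, 3, 0, 0, 0, 0]
    - [0, 0, 4, 0, 0, 0, 0]
    - [0, 0, 4, 0, 0, 0, 0]
    - [0, 0, 2.2, 0, 0, 0, 0]
    - [0, 0, 1, 0, 0, 0, 0]
    - [0, 0, 0, 0, 0, 0, 0]

```text
time_s: 10.4
eef_pos: [0.5272, 0.1148, 0.0562]
ee_rot: [0.988, 0.156, -0.001, -0.0]
ft_force: [1.3, -0.1, 0.5]
opening: 0.0002
```

Call:
step_arm:
  motion:
    - [0, 0, 0.3, 0, 0, 0, 0]
    - [0, 0, 0.3, 0, 0, 0, 0]
    - [0, 0, 0.3, 0, 0, 0, 0]
    - [0, 0, 0.2, 0, 0, 0, 0]
    - [0, 0, 0, 0, 0, 0, 0]

```text
time_s: 10.9
eef_pos: [0.5287, 0.1141, 0.0467]
ee_rot: [0.988, 0.155, 0.001, 0.0]
ft_force: [1.0, 1.1, 1.9]
opening: -0.0003
```

Call:
step_arm:
  motion:
    - [0, 0, 0.2, 0, 0, 0, 0]
    - [0, 0, 0.2, 0, 0, 0, 0]
    - [0, 0, 0.2, 0, 0, 0, 0]
    - [0, 0, 0.1, 0, 0, 0, 0]
    - [0, 0, 0, 0, 0, 0, 0]
    - [0, 0, 0, 0, 0, 0, 0]

```text
time_s: 11.5
eef_pos: [0.5277, 0.1139, 0.039]
ee_rot: [0.988, 0.155, -0.001, 0.0]
ft_force: [1.1, 0.7, -0.2]
opening: -0.0001
```

Call:
step_arm:
  motion:
    - [0, 0, -1, 0, 0, 0, 0]
    - [0, 0, -3, 0, 0, 0, 0]
    - [0, 0, -4, 0, 0, 0, 0]
    - [0, 0, -5, 0, 0, 0, 0]
    - [0, 0, -5, 0, 0, 0, 0]
    - [0, 0, -1, 0, 0, 0, 0]
    - [0, 0, 0, 0, 0, 0, 0]
    - [0, 0, 0, 0, 0, 0, 0]

```text
time_s: 12.3
eef_pos: [0.5271, 0.114, 0.2281]
ee_rot: [0.988, 0.155, -0.001, -0.0]
ft_force: [-0.5, -0.3, -0.2]
opening: 0.0001
```

Run:
```python
from h import *
import pickle,cv2
look('w6','ram')
from plant import state,camera
d=pickle.load(open("d0.pkl","rb"))
for n in caps:
    c=camera(n);cv2.imwrite(f"pics/{n}_end.png",c["color"][:,:,::-1])
    df=np.abs(c["color"].astype(int)-d[n]["color"]).max(-1);cv2.imwrite(f"pics/{n}_diff.png",np.clip(df*2,0,255).astype(np.uint8))
    for nm,cc in(("before",d[n]),("after",c)):
        X=cloud(cc);print(n,nm,{k:np.percentile(X[...,2][np.hypot(X[...,0]-p[0],X[...,1]-p[1])<.012],[50]).round(4)[0] for k,p in P.items()})
```

```text
12.3 [0.5271 0.114  0.2281] [ 0.9879  0.1552 -0.0013 -0.    ] [-0.52 -0.32 -0.22] 0.00011193126633664968
cap 721 720 mid [0.5256 0.1143 0.0385] mean [0.5259 0.1143 0.0387] ext [0.031 0.032 0.004]
goto [ 0.07 -0.09 17.81]
scene before {'cust': np.float64(0.0508), 'ram': np.float64(0.0505), 'bake': np.float64(0.0509), 'empty': np.float64(0.0505)}
scene after {'cust': np.float64(0.0403), 'ram': np.float64(0.2581), 'bake': np.float64(0.0396), 'empty': np.float64(0.0502)}
side before {'cust': np.float64(0.0495), 'ram': np.float64(0.0501), 'bake': np.float64(0.0499), 'empty': np.float64(0.0499)}
side after {'cust': np.float64(0.0387), 'ram': np.float64(0.2407), 'bake': np.float64(0.0391), 'empty': np.float64(0.0501)}
```

View pics/scene_end.png

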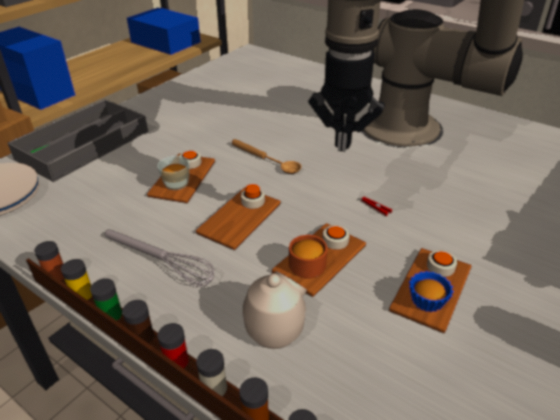

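View pics/scene_diff.png

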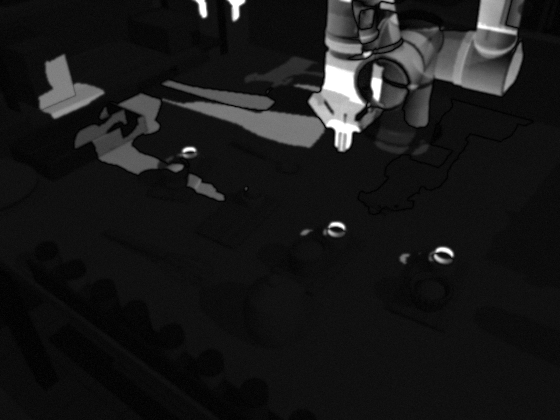

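Comparing before and after, only the three pressed caps, at (190,153), (336,231) and (443,256), have changed, apart from the arm and shadows. The dishes and bystanders are where they were, and the empty board's cap still stands at 0.050 m. The arm hangs clear at 0.228 m, so I'm handing in.

```bash
python3 -c "
from plant import *
print(finish_job())"
```

```text
the job is handed in; nothing more can be done
None
```

I pressed the three caps in order (custard cup, baking cup, ramekin) with the closed fingertips and handed the job in at about 12.5 s of the 42 s allowed.

- **Pressed caps:** the wrist camera read each of the three cap tops at about 0.039 m, so each is about 11 mm down of 12. After the last press the scene and side cameras agreed within 2 mm for the custard and baking caps. The arm blocked their view of the ramekin cap, so that one rests on the wrist reading alone.
- **Empty board:** its cap is still up at 0.050 m.
- **Force:** the readings I took during the presses peaked at about 3 N, against the 30 N limit.
- **Other things:** comparing scene pictures from before and after showed no dish or bystander moved. The arm was left at rest with the fingertips 0.228 m above the cart, touching nothing.

No check failed. `finish_job()` gave no verdict, as expected.

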